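# Draw a hot baking tin out of a warming rack with a tray hook

## Task

The blue baking tin stands too deep in the steel warming rack and is too hot to touch: take the orange-handled tray hook from its wooden rest, hook it over the tin's front rim and gently draw the tin forward until its tall rear ear is pressed firmly against the sprung buffer hidden under the rack's roof. The buffer can be felt, not seen: it gives by up to about a centimetre, so leave the tin pressing on it, and never pull with 18 N or more. Then unhook without pushing the tin back, lay the hook back in its rest as it lay before, and leave the jars and the jug alone.

Things in the scene. Friction and masses are not known exactly. Their poses are not given: they have to be found in the camera images.
- rack: Fixed steel warming rack on the cold hob, open at its front only. Origin at the level of its feet, under the middle of its front edge; x inward, y across, z up. Inside 164 wide, 215 deep; floor z = 12, slatted roof z = 139 to 146 mm. A sprung buffer hangs under the middle of the roof, its depth unknown and different each time: a rubber pad 34 wide with its lower edge at z = 100 mm; below z = 97 all passes clear under it.
- tin_lip (a point): Middle of the top of the blue tin's front rim; x inward, z up. Rim 4 thick (2 to either side in x), 150 wide, 52 mm above the rack's origin; at the start 45 to 75 mm inside the rack's front edge. Behind it 45 mm of free space, 36 deep, before two white ramekins no higher than the rim. When the ear first meets the buffer the tin's front is between 24 mm inside and 16 mm outside the rack's front edge.
- tin: Blue baking tin, loose, 0.7 to 0.95 kg, 120 deep (x) x 152 wide (y), walls 4 thick and 40 high, two ramekins fixed in it; origin at the centre of its underside, x inward, z up. Amid its rear wall an ear 50 wide rises to 100 mm above the underside; the ear's front face (x = 56 mm) meets the buffer. Dragging it takes about 3 to 5 N, steady. 6 mm of play each side in the rack.
- buffer (a joint): How far the tin has pressed the buffer towards the rack's front, m: 0 free, 0.014 at its hard end. A plain spring of about 0.7 N per mm. After unhooking it pushes the tin back only until friction holds it, a few mm.
- hook_grip (a point): Centre of the tray hook's orange handle, to be grasped; handle 76 long (x) x 18 wide (y) x 24 high. x points from handle to tip, z up. Loose, 0.12 kg. A steel rod of 7 mm diameter runs through it along x from -70 to +160 mm, there bending straight down.
- hook_tip (a point): Lowest point of the hook's downturned end, a round bar of 7 mm diameter: 160 mm ahead of the handle's centre and 23.5 mm below the rod's axis (20 mm below the rod's underside).
- rest_seat (a point): Where the handle's centre lies when the hook is in its fixed wooden rest, 50 mm above the worktop; x points as the hook's tip does. Base 150 x 60 x 8; two posts 14 thick, 56 mm before and behind the seat, each with a notch for the rod, its bottom 46.5 above the worktop and 12 wide, flaring to 36 wide at 63 high. Between the posts it is open for fingers; 11 mm of play along x.
- honey_jar: bystander: amber jar with a tan lid, 55 x 55 x 81 mm, loose; origin at the centre of its underside
- spread_jar: bystander: pale jar with a black lid, 59 x 58 x 91 mm, loose; origin at the centre of its underside
- milk_jug: bystander: steel milk jug, 77 x 112 x 84 mm, loose; origin at the centre of its underside

How it is judged (in metres and radians):
On the way, in this order (a step that is already met when the one before it is completed fails the run):
1. the hook's tip is down behind the tin's front rim (x of hook_tip in the frame of tin_lip between 0.002 and 0.045 m and z of hook_tip in the frame of tin_lip below -0.004 m and y of hook_tip in the frame of tin_lip between -0.07 and 0.07 m), for 0.1 s.
2. the hook, pulling on the tin, has pressed the buffer in by more than 3 mm (value of joint buffer above 0.003 m and contact force between hook and tin above 1 N), for 0.1 s.
At the end, for the whole second after the job is handed in: The tin stands level and still, its ear holding the buffer pressed in by more than 1 mm; the hook lies in both notches of its rest, handle centre within 14 mm of the seat across and 6 mm in height, pointing as the rest does within 0.12 rad, tip down (value of joint buffer above 0.001 m and linear speed of tin below 0.01 m/s and angle between tin's own z axis and vertical below 0.06 rad and horizontal distance between hook_grip and rest_seat below 0.014 m and z of hook_grip in the frame of rest_seat between -0.006 and 0.006 m and x of hook_tip in the frame of rest_seat above 0.14 m and z of hook_tip in the frame of rest_seat below -0.01 m and angle between the x axis of hook_grip and the x axis of rest_seat, either way round below 0.12 rad); the robot touches nothing.
It fails at once if the hook pulls or pushes the tin with more than 18 N (contact force between hook and tin above 18 N).
It fails at once if the gripper or arm touches the hot tin (contact force between any of the fingers, the arm and tin above 0.5 N).
It fails at once if a jar or the jug is moved by more than 20 mm (distance of any of honey_jar, spread_jar, milk_jug from where it was at the start of the episode above 0.02 m).
It also fails if it takes over 72 s, if anything falls off the work surface, if the arm or the gripper's body presses on something with over 40 N, if the wrist force passes 120 N, or if a joint passes its speed limit or range.

## Robot

A 6-joint arm with a two-finger parallel gripper is mounted at the origin on a cart in front of the work surface, level with it; the furniture and walls round the work are solid. World frame = base frame: x ahead of the robot, y to its left, z up, the work surface at z = 0. Lengths are in m, angles in degrees, forces in N, time in s.
With the tool pointing down it reaches from about 0.3 to 0.75 m from the base axis. Payload 8.5 kg.
Tool frame: the origin (TCP) lies at the very end of the fingers, on their centre line; the grasp point (between the pads) lies 19 mm behind it (env.tcp_to_grasp is the distance from the TCP to the grasp point, in m); z points along the fingers, y is the line along which they close (so a half turn about z gives the same grasp; the last joint's range is limited). The gripper opens to 85 mm and grips with 20 to 120 N. Pads are 22 mm wide; open, the fingers measure 114 mm over their backs; the gripper's body (76 mm by 85 mm) begins 54 mm behind the grasp point. The pads swing forward as they close: fully open they stand 13 mm farther back than shut.
Start: joints at [-79.143, 21.807, 74.336, -0, 83.858, -12.336], TCP at [0.217, -0.506, 0.231] pointing down, gripper open.
Joint ranges: [-178.18, 178.18], [-50.72, 133.34], [12.68, 142.11], [-81.47, 261.47], [9.98, 163.14], [-165.26, 165.26]. Speed limits (degrees/s): [136.94, 136.94, 180, 180, 180, 180].

## Interface

Orientations are given as a 3x3 rotation matrix whose columns are the frame's x, y, z axes.
In Python, from rig import status, get_image, env gives the robot as it stands.
- The arm moves only by the shell command python3 -m handwheel 'ROWS' [FORCE]. ROWS is text: rows parted by semicolons, each of 7 numbers parted by spaces: the shift along the world's x, y, z in cm, then the turn, a rotation vector about the world's x, y, z in degrees, then the opening, from 0 (shut) to 1 (fully open). In form: dx dy dz wx wy wz gripper; .... A call has 1 to 8 rows; each row is the pose to reach, as a shift and turn from the pose commanded when the call began; what a row does not reach only later rows make up. A row lasts 1/12 s, in which the tool goes at most 41.7 mm and 7.16 degrees, less where a joint would pass 70% of its speed; a pose out of reach is approached as far as the arm can. A call with a gripper value outside its range is refused whole. The fingers move at their own pace and stop on an object; FORCE is the grip in N (left out, the last holds). Time passes only in rows, so rows that repeat a pose let the fingers close. It gives the time, the measured TCP pose, the force, the opening and the grip force at its end, in the units of the state.
- status.observe(): the state, without advancing time (a new reading comes with each control period).
- get_image(name): name is "side" or "top"; returns a dict with "color" (480x640x3 uint8, red, green, blue), "vertical_fov" (degrees; the focal length in pixels is half the picture's height over the tangent of half this angle, whatever the lens; pixels are square), "cx", "cy" (the principal point, pixels), "k1" (the pictures are not rectified: a ray, as slopes to the right and down, at radius r is drawn at 1 + k1 r^2 times it, then the intrinsics apply), "xyz" and "orientation" of the camera in the world. Camera axes: x right, y down, z forward; pixel columns grow to the right and rows downward; lengths in m; the calibration is good to about 2 mm. A picture is of the moment at which its call begins. There is no depth.
- env.close_job(): hands the job in; it is judged then, once.
The state is a dict: "time_s": time; "q": joint angles; "qvel": joint speeds; "joint_efforts": joint torques, N m; "position": TCP position; "tool_rot": TCP orientation; "ft_force": force on the tool from outside, world axes, zero at the start; "wrist_torque": the same for the moment, N m; "grip_width": finger opening in m; "gripper_force": force on a finger pad.
Only numpy, scipy, OpenCV 4.12 (cv2) and the standard library are available. Lean on these libraries where they do the work, as an engineer would, in place of code of your own. Each camera call takes 0.05 s, during which the arm holds its last target. There are 200 camera calls.

## Working session

There is one attempt and no reset: what is moved stays moved. The work goes in short steps, Python scripts to look and compute and a shell command to move; the robot and the scene stay as the last step left them, time stands still between calls to the robot, and variables do not carry over. Pictures are saved under pics/ and viewed, at most 10 in all, crops included, and the job is handed in when it is done.

```bash
ls; mkdir -p pics
python3 - <<'E'
from rig import status,get_image,env
import cv2
for n in("side","top"):
    g=get_image(n); cv2.imwrite(f"pics/{n}0.png",g["color"][:,:,::-1])
    print(n,{k:v for k,v in g.items() if k!="color"})
s=status.observe();print(s)
E
```

```text
pics
side {'vertical_fov': 42.3858671548981, 'cx': 318.9516078727377, 'cy': 239.30604792732268, 'k1': 0.039535403565779906, 'xyz': array([ 0.06429022, -1.0865267 ,  0.85694533]), 'orientation': array([[ 0.8608884 , -0.31811918,  0.39707851],
       [-0.50864237, -0.55714372,  0.65640979],
       [ 0.01241326, -0.76706653, -0.64144747]])}
top {'vertical_fov': 51.91979704060918, 'cx': 313.0610211734312, 'cy': 234.5598643947889, 'k1': -0.012127137333459976, 'xyz': array([ 0.37091094, -0.2717325 ,  0.98940151]), 'orientation': array([[ 1.15288386e-01, -9.67718306e-01,  2.24120211e-01],
       [-9.93331987e-01, -1.12227293e-01,  2.63931410e-02],
       [-3.88721224e-04, -2.25668597e-01, -9.74204051e-01]])}
{'time_s': 0.1, 'q': array([-7.91414224e+01,  2.18383277e+01,  7.43804889e+01, -1.21765654e-03,
        8.38591914e+01, -1.23353481e+01]), 'qvel': array([ 0.0119921 , -0.0148451 , -0.16854118,  0.07769842,  0.04074816,
        0.05068983]), 'joint_efforts': array([ 4.71252337e-03, -4.49215007e+01, -2.31658995e+01, -1.13362894e-04,
        3.64771717e-03, -1.32926152e-05]), 'position': array([ 0.21655813, -0.50527319,  0.23076184]), 'tool_rot': array([[ 9.19176235e-01,  3.93846381e-01, -2.77238138e-04],
       [ 3.93846386e-01, -9.19175308e-01,  1.33313918e-03],
       [ 2.70221590e-04, -1.33457909e-03, -9.99999073e-01]]), 'ft_force': array([ 0.24294804, -0.96594141, -0.11997886]), 'wrist_torque': array([-0.00666388, -0.01023928,  0.05150535]), 'gripper_force': 0.0, 'grip_width': 0.08551471749261168}
```

View pics/side0.png

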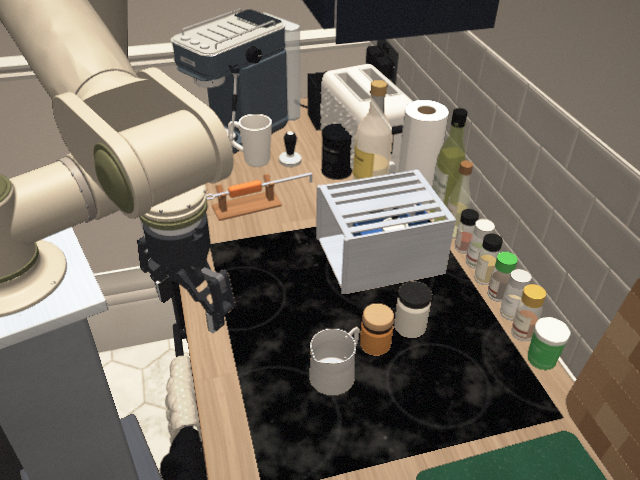

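View pics/top0.png

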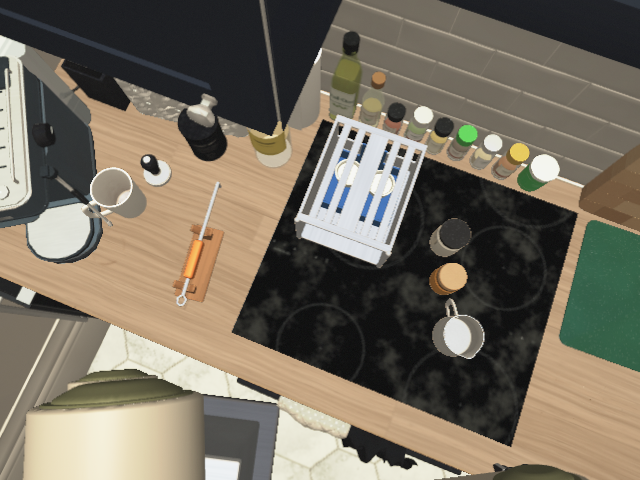

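The top view shows the rest at about (200,262) with the handle at (192,258) and the tip at (218,184). The rack is at about (360,190) and opens toward the lower left, and the jars are at about (450,240–330). In the side view the rest is at (245,190) and the rack at (385,230).

Run:
```python
import cv2
t=cv2.imread("pics/top0.png");s=cv2.imread("pics/side0.png")
cv2.imwrite("pics/tc.png",cv2.resize(t[110:310,170:430],None,fx=3,fy=3,interpolation=cv2.INTER_CUBIC))
cv2.imwrite("pics/sc.png",cv2.resize(s[160:295,195:460],None,fx=3,fy=3,interpolation=cv2.INTER_CUBIC))
```

```text
(no output)
```

View pics/tc.png

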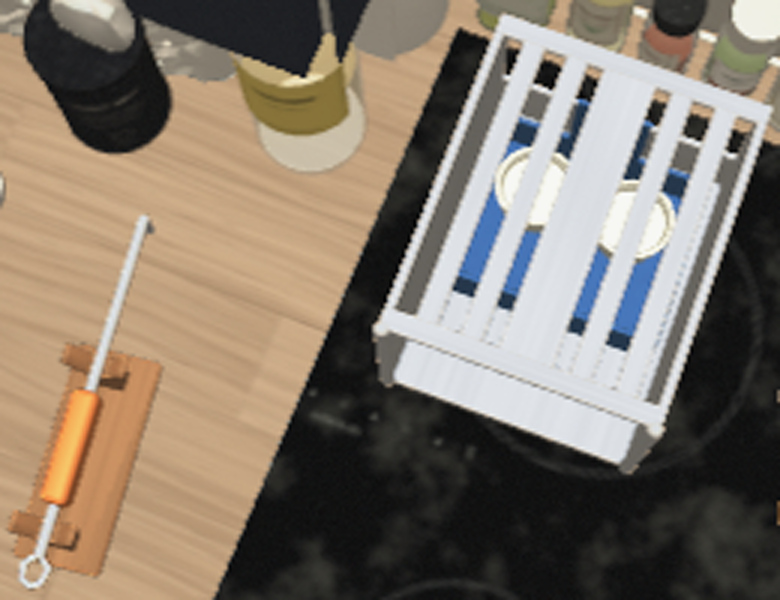

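View pics/sc.png

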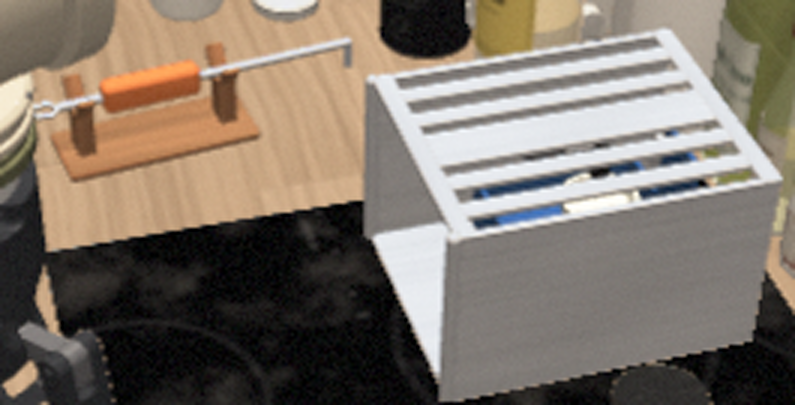

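Top crop: rack roof corners are at (378,325), (660,425), (768,110) and (503,18), and the tin's rim is seen through the slots at about (465,278) to (620,330). The hook handle is at (70,447) and its bend at (146,220). Side crop: handle at (150,86), bend at (347,43), roof corners at (370,77), (450,238), (778,178) and (663,32).

```bash
cat > h.py <<'E'
import numpy as np,cv2
from rig import get_image,status,env
def cam(n):
    g=get_image(n);g["f"]=240/np.tan(np.radians(g["vertical_fov"]/2));return g
def ray(g,u,v):
    K=np.array([[g["f"],0,g["cx"]],[0,g["f"],g["cy"]],[0,0,1]])
    p=cv2.undistortPoints(np.array([[[u,v]]],float),K,np.array([g["k1"],0,0,0.]))[0,0]
    d=g["orientation"]@np.array([p[0],p[1],1]);return g["xyz"],d/np.linalg.norm(d)
def tri(a,ua,b,ub):
    P=[ray(a,*ua),ray(b,*ub)]
    M=[np.eye(3)-np.outer(d,d) for o,d in P]
    x=np.linalg.solve(M[0]+M[1],M[0]@P[0][0]+M[1]@P[1][0])
    return x,max(np.linalg.norm(m@(x-o)) for m,(o,d) in zip(M,P))
def onz(g,uv,z):
    o,d=ray(g,*uv);return o+d*(z-o[2])/d[2]
def pix(g,p):
    c=g["orientation"].T@(np.asarray(p,float)-g["xyz"]);s=c[:2]/c[2]
    s=s*(1+g["k1"]*(s@s));return np.array([g["cx"],g["cy"]])+g["f"]*s
E
python3 - <<'E'
from h import *
np.set_printoptions(precision=4,suppress=True)
t=cam("top");s=cam("side")
T=lambda u,v:(170+u/3,110+v/3); S=lambda u,v:(195+u/3,160+v/3)
for n,a,b in [("FL",(378,325),(370,77)),("FR",(660,425),(450,238)),("RR",(768,110),(778,178)),("RL",(503,18),(663,32)),
 ("handle",(71,447),(150,84)),("hfront",(85,392),(198,70)),("hrear",(55,502),(103,99)),("rodfront",(92,388),(201,73)),("bend",(146,218),(347,42)),("tip",(150,228),(347,65))]:
    print(n,*tri(t,T(*a),s,S(*b)))
print("FRfoot",onz(s,S(440,398),0), "FRfoot top", onz(t,T(630,470),0))
for p in[(465,278),(508,292),(578,318),(620,330)]: print(onz(t,T(*p),.052))
for n,p,z in[("honey",(449,278),.08),("spread",(454,236),.09),("jug",(458,335),.08)]: print(n,onz(t,p,z))
E
```

```text
FL [ 0.5895 -0.215   0.1462] 0.0012851297488243537
FR [ 0.5469 -0.3842  0.1476] 0.0029130295989709537
RR [ 0.7526 -0.4353  0.1471] 8.479443710663629e-05
RL [ 0.7936 -0.2676  0.1458] 0.0016765647487132235
handle [ 0.512  -0.0218  0.0486] 0.00039233501831205354
hfront [ 0.5494 -0.0256  0.0507] 0.0004767587022806515
hrear [ 0.4759 -0.0164  0.0442] 0.0005547483314894494
rodfront [ 0.5516 -0.0289  0.0495] 0.000791616852794961
bend [ 0.6707 -0.0448  0.0478] 0.0014682117636208311
tip [ 0.6714 -0.0433  0.0249] 0.0012299846314520742
FRfoot [ 0.5506 -0.3718  0.    ] FRfoot top [ 0.5477 -0.3876  0.    ]
[ 0.6537 -0.2624  0.052 ]
[ 0.6474 -0.2916  0.052 ]
[ 0.6351 -0.3391  0.052 ]
[ 0.6302 -0.3671  0.052 ]
honey [ 0.5269 -0.5075  0.08  ]
spread [ 0.6055 -0.5099  0.09  ]
jug [ 0.4249 -0.5293  0.08  ]
```

```bash
python3 -m handwheel '29.6 48.35 -8 0 0 -31.2 1;29.6 48.35 -8 0 0 -31.2 1;29.6 48.35 -8 0 0 -31.2 1;29.6 48.35 -8 0 0 -31.2 1;29.6 48.35 -8 0 0 -31.2 1;29.6 48.35 -8 0 0 -31.2 1;29.6 48.35 -8 0 0 -31.2 1;29.6 48.35 -8 0 0 -31.2 1' 60
```

```text
time_s: 0.87
position: [0.387, -0.2264, 0.1853]
tool_rot: [[0.99, -0.14, 0.0], [-0.14, -0.99, -0.0], [0.0, 0.0, -1.0]]
ft_force: [1.2, -0.4, 0.5]
grip_width: 0.0852
gripper_force: 0.0
```

```bash
python3 -m handwheel '12 19.5 -3.5 0 0 0 1;12 19.5 -3.5 0 0 0 1;12 19.5 -3.5 0 0 0 1;12 19.5 -3.5 0 0 0 1;12 19.5 -3.5 0 0 0 1;12 19.5 -3.5 0 0 0 1;12 19.5 -3.5 0 0 0 1;12 19.5 -3.5 0 0 0 1'
```

```text
time_s: 1.53
position: [0.5066, -0.0323, 0.15]
tool_rot: [[0.991, -0.137, -0.001], [-0.137, -0.991, 0.0], [-0.001, 0.0, -1.0]]
ft_force: [-1.0, -1.1, 0.0]
grip_width: 0.0849
gripper_force: 0.0
```

```bash
python3 -m handwheel '0.6 1.05 -2 0 0 0 1;0.6 1.05 -5 0 0 0 1;0.6 1.05 -6.8 0 0 0 1;0.6 1.05 -6.8 0 0 0 1;0.6 1.05 -6.8 0 0 0 1'
python3 - <<'E'
from h import *
T=get_image("top")["color"][:,:,::-1];S=get_image("side")["color"][:,:,::-1]
a=cv2.resize(T[170:310,130:280],None,fx=2.6,fy=2.6);b=cv2.resize(S[150:290,150:300],None,fx=2.6,fy=2.6)
cv2.imwrite("pics/g1.png",cv2.hconcat([a,b]))
E
```

```text
time_s: 1.95
position: [0.5121, -0.0237, 0.0826]
tool_rot: [[0.99, -0.141, -0.001], [-0.141, -0.99, 0.0], [-0.001, -0.0, -1.0]]
ft_force: [0.2, -1.1, -0.2]
grip_width: 0.0851
gripper_force: 0.0
```

View pics/g1.png

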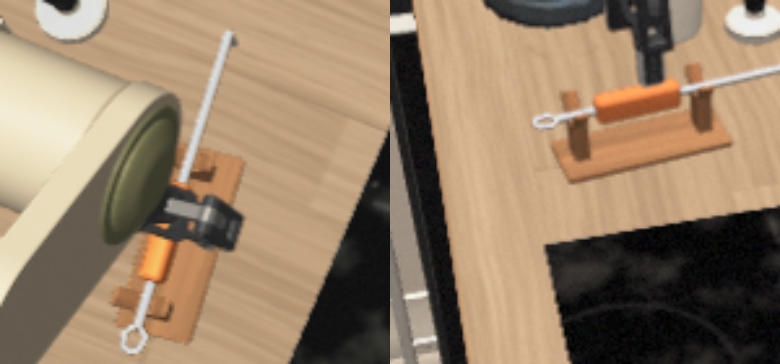

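The fingers straddle the handle, with the near finger at about (215,220) and the handle at (155,255) running under them, so I descend and close.

```bash
python3 -m handwheel '0 0.1 -3 0 0 0 1;0 0.1 -5.1 0 0 0 1;0 0.1 -5.1 0 0 0 1;0 0.1 -5.1 0 0 0 1;0 0.1 -5.1 0 0 0 0;0 0.1 -5.1 0 0 0 0;0 0.1 -5.1 0 0 0 0;0 0.1 -5.1 0 0 0 0' 60; python3 -m handwheel '0 0 0 0 0 0 0;0 0 0 0 0 0 0;0 0 0 0 0 0 0;0 0 0 0 0 0 0' 80
```

```text
time_s: 2.72
position: [0.5129, -0.0219, 0.0323]
tool_rot: [[0.99, -0.139, 0.002], [-0.139, -0.99, -0.0], [0.002, 0.0, -1.0]]
ft_force: [0.6, -0.7, -0.6]
grip_width: 0.039
gripper_force: 0.0
time_s: 3.05
position: [0.5128, -0.0219, 0.032]
tool_rot: [[0.99, -0.139, 0.001], [-0.139, -0.99, -0.0], [0.001, 0.0, -1.0]]
ft_force: [-0.9, 0.3, 6.4]
grip_width: 0.0169
gripper_force: 77.9
```

```bash
python3 -m handwheel '0 0 0.5 0 0 0 0;0 0 1.5 0 0 0 0;0 0 4 0 0 0 0;0 0 8 0 0 0 0;0 0 8 0 0 0 0;0 0 8 0 0 0 0;0 0 8 0 0 0 0'
python3 - <<'E'
from h import *
T=get_image("top")["color"][:,:,::-1];S=get_image("side")["color"][:,:,::-1]
a=cv2.resize(T[150:310,150:280],None,fx=3,fy=3);b=cv2.resize(S[130:290,190:320],None,fx=3,fy=3)
cv2.imwrite("pics/g2.png",cv2.hconcat([a,b]))
E
```

```text
time_s: 3.63
position: [0.5119, -0.0216, 0.1109]
tool_rot: [[0.99, -0.139, -0.001], [-0.139, -0.99, 0.0], [-0.001, -0.0, -1.0]]
ft_force: [0.5, -0.3, -1.5]
grip_width: 0.0172
gripper_force: 78.0
```

View pics/g2.png

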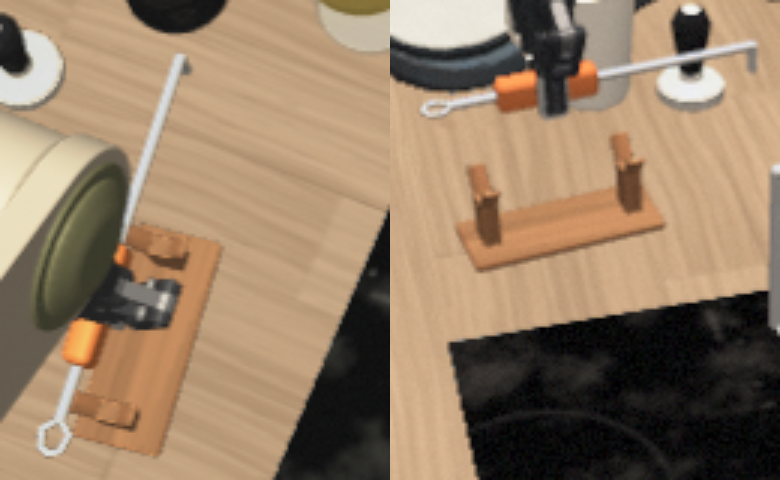

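The hook is held level, with its bend at (180,58) in the top half and (752,42) in the side half, and its tip at (752,70). The rest is empty.

Run:
```python
from h import *
np.set_printoptions(precision=4,suppress=True)
t=cam("top");s=cam("side")
T=lambda u,v:(150+u/3,150+v/3); S=lambda u,v:(190+(u-390)/3,130+v/3)
for n,a,b in [("bend",(180,58),(752,43)),("tip",(184,71),(752,70)),("ring",(53,437),(436,108)),("rodmid",(140,190),None)]:
    if b: print(n,*tri(t,T(*a),s,S(*b)))
p=status.observe();R=p["tool_rot"];c=p["position"]-.019*R[:,2];print(p["position"],c)
for k in(0.16,):
  tip=c+k*R[:,0]+.0235*R[:,2];print("pred tip",tip,pix(t,tip),pix(s,tip),T(184,71),S(752,70))
  print("ring pred", c-.08*R[:,0])
```

```text
bend [ 0.6699 -0.0441  0.1272] 0.0006883271345281243
tip [ 0.6709 -0.0415  0.1017] 0.00016212664804219598
ring [ 0.4309 -0.0079  0.1254] 0.00031205131003461326
[ 0.5119 -0.0216  0.1103] [ 0.512  -0.0216  0.1293]
pred tip [ 0.6703 -0.0439  0.1054] [212.1307 173.4752] [311.0742 152.4798] (211.33333333333334, 173.66666666666666) (310.6666666666667, 153.33333333333334)
ring pred [ 0.4327 -0.0105  0.1295]
```

```bash
python3 -m handwheel '-4 -1 0 0 0 -6.1 0;-8 -2 0 0 0 -6.1 0;-11.8 -3 0 0 0 -6.1 0;-12.8 -7 -1 0 0 -6.1 0;-12.8 -11 -2 0 0 -6.1 0;-12.8 -15 -3 0 0 -6.1 0;-12.8 -19 -3.8 0 0 -6.1 0;-12.8 -23.2 -3.8 0 0 -6.1 0';python3 -m handwheel '0 0 0 0 0 0 0;0 0 0 0 0 0 0;0 0 0 0 0 0 0'
python3 - <<'E'
from h import *
T=get_image("top")["color"][:,:,::-1];S=get_image("side")["color"][:,:,::-1]
a=cv2.resize(T[110:310,260:430],None,fx=2.35,fy=2.35);b=cv2.resize(S[150:350,260:430],None,fx=2.35,fy=2.35)
cv2.imwrite("pics/g3.png",cv2.hconcat([a,b]))
E
```

```text
time_s: 4.5
position: [0.3832, -0.2546, 0.0716]
tool_rot: [[0.97, -0.244, -0.003], [-0.244, -0.97, 0.003], [-0.003, -0.002, -1.0]]
ft_force: [0.1, 0.4, -1.4]
grip_width: 0.0167
gripper_force: 78.2
time_s: 4.75
position: [0.384, -0.2528, 0.0728]
tool_rot: [[0.97, -0.244, -0.001], [-0.244, -0.97, 0.002], [-0.002, -0.001, -1.0]]
ft_force: [-0.9, 0.8, -2.1]
grip_width: 0.0171
gripper_force: 78.4
```

View pics/g3.png

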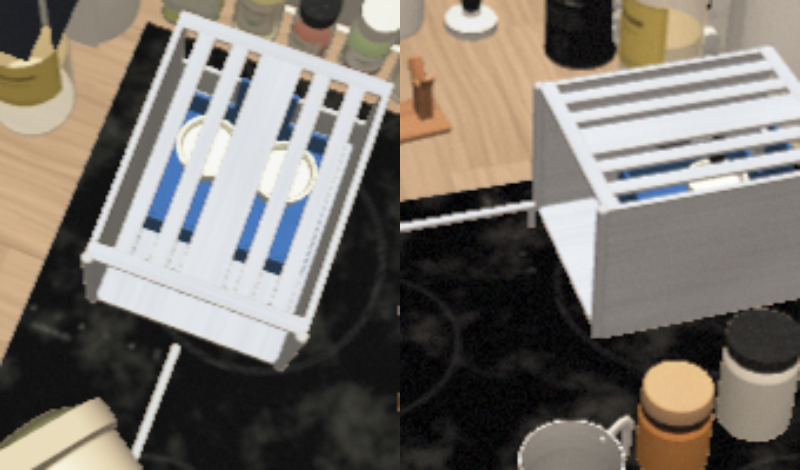

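The tip is in front of the opening, with the bend at (177,348), on the rack's midline. I take the hook in over the rim.

```bash
python3 -m handwheel '2 -0.5 0 0 0 0 0;4 -1 0 0 0 0 0;6 -1.5 0 0 0 0 0;8 -2 0 0 0 0 0;10 -2.5 0 0 0 0 0;11.9 -3 0 0 0 0 0;11.9 -3 0 0 0 0 0;11.9 -3 0 0 0 0 0';python3 -m handwheel '0 0 -0.5 0 0 0 0;0 0 -1 0 0 0 0;0 0 -1.5 0 0 0 0;0 0 -1.5 0 0 0 0;0 0 -1.5 0 0 0 0'
```

```text
time_s: 5.52
position: [0.5038, -0.2821, 0.0731]
tool_rot: [[0.97, -0.242, -0.001], [-0.242, -0.97, 0.0], [-0.001, -0.0, -1.0]]
ft_force: [-0.7, 0.7, -0.8]
grip_width: 0.0163
gripper_force: 78.4
time_s: 5.93
position: [0.503, -0.2833, 0.0581]
tool_rot: [[0.97, -0.244, -0.001], [-0.244, -0.97, 0.001], [-0.001, -0.001, -1.0]]
ft_force: [0.1, -0.2, -1.0]
grip_width: 0.017
gripper_force: 78.4
```

```bash
python3 -m handwheel '0 0 -0.5 0 0 0 0;0 0 -1 0 0 0 0;0 0 -1.4 0 0 0 0;0 0 -1.4 0 0 0 0;0 0 -1.4 0 0 0 0;0 0 -1.4 0 0 0 0'; python3 -m handwheel '-0.4 0.1 0 0 0 0 0;-0.4 0.1 0 0 0 0 0;-0.8 0.2 0 0 0 0 0;-0.8 0.2 0 0 0 0 0;-1.2 0.3 0 0 0 0 0;-1.2 0.3 0 0 0 0 0'; python3 -m handwheel '-0.3 0.07 0 0 0 0 0;-0.3 0.07 0 0 0 0 0;-0.6 0.15 0 0 0 0 0;-0.6 0.15 0 0 0 0 0;-0.9 0.22 0 0 0 0 0;-0.9 0.22 0 0 0 0 0'
```

```text
time_s: 6.43
position: [0.5036, -0.2835, 0.0445]
tool_rot: [[0.97, -0.244, 0.0], [-0.244, -0.97, -0.0], [0.0, 0.0, -1.0]]
ft_force: [-0.2, -1.0, -0.1]
grip_width: 0.0166
gripper_force: 78.4
time_s: 6.93
position: [0.4913, -0.2805, 0.0446]
tool_rot: [[0.97, -0.244, 0.001], [-0.244, -0.97, -0.0], [0.001, 0.0, -1.0]]
ft_force: [0.8, 0.1, -1.3]
grip_width: 0.0171
gripper_force: 78.3
time_s: 7.43
position: [0.4825, -0.2783, 0.0446]
tool_rot: [[0.97, -0.244, 0.0], [-0.244, -0.97, -0.0], [0.0, 0.0, -1.0]]
ft_force: [2.4, -0.8, -1.4]
grip_width: 0.0166
gripper_force: 78.4
```

```bash
for i in 1 2; do :; done; python3 -m handwheel '-0.3 0.07 0 0 0 0 0;-0.3 0.07 0 0 0 0 0;-0.6 0.15 0 0 0 0 0;-0.6 0.15 0 0 0 0 0;-0.9 0.22 0 0 0 0 0;-0.9 0.22 0 0 0 0 0'; python3 -m handwheel '-0.3 0.07 0 0 0 0 0;-0.3 0.07 0 0 0 0 0;-0.6 0.15 0 0 0 0 0;-0.6 0.15 0 0 0 0 0;-0.9 0.22 0 0 0 0 0;-0.9 0.22 0 0 0 0 0'
python3 - <<'E'
from h import *
T=get_image("top")["color"][:,:,::-1];S=get_image("side")["color"][:,:,::-1]
a=cv2.resize(T[110:310,260:430],None,fx=2.35,fy=2.35);b=cv2.resize(S[150:350,260:430],None,fx=2.35,fy=2.35)
cv2.imwrite("pics/g4.png",cv2.hconcat([a,b]))
E
```

```text
time_s: 7.93
position: [0.4735, -0.2761, 0.0445]
tool_rot: [[0.97, -0.244, 0.0], [-0.244, -0.97, -0.0], [0.0, 0.0, -1.0]]
ft_force: [3.0, -1.7, -1.4]
grip_width: 0.017
gripper_force: 78.4
time_s: 8.43
position: [0.4644, -0.2738, 0.0445]
tool_rot: [[0.97, -0.244, -0.0], [-0.244, -0.97, 0.0], [-0.0, -0.0, -1.0]]
ft_force: [1.8, -1.2, -1.0]
grip_width: 0.0168
gripper_force: 78.4
```

View pics/g4.png

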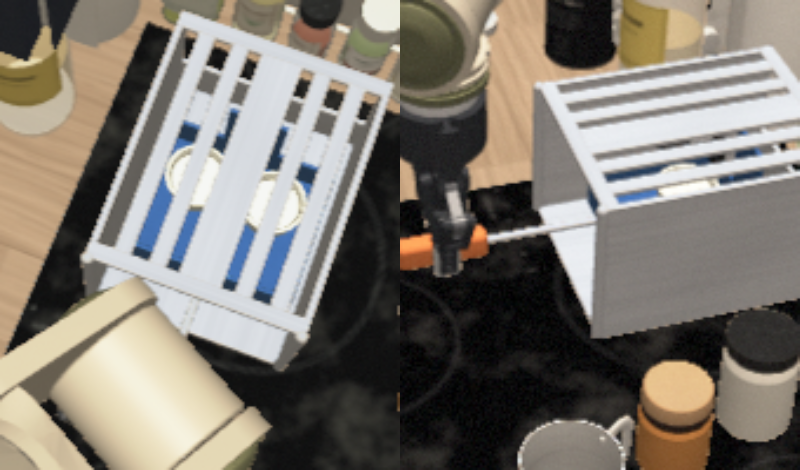

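The tin follows the hook: its front edge moved from about row 260 to about row 290, and the ramekins moved with it. I keep drawing gently.

```bash
python3 -m handwheel '-0.3 0.07 0 0 0 0 0;-0.6 0.15 0 0 0 0 0;-0.9 0.22 0 0 0 0 0;-1.2 0.3 0 0 0 0 0;-1.5 0.38 0 0 0 0 0;-1.8 0.45 0 0 0 0 0'; for k in 1; do python3 -m handwheel '-0.2 0.05 0 0 0 0 0;-0.2 0.05 0 0 0 0 0;-0.4 0.1 0 0 0 0 0;-0.4 0.1 0 0 0 0 0' | grep -E 'pos|ft'; python3 -m handwheel '-0.2 0.05 0 0 0 0 0;-0.2 0.05 0 0 0 0 0;-0.4 0.1 0 0 0 0 0;-0.4 0.1 0 0 0 0 0' | grep -E 'pos|ft';python3 -m handwheel '-0.2 0.05 0 0 0 0 0;-0.2 0.05 0 0 0 0 0;-0.4 0.1 0 0 0 0 0;-0.4 0.1 0 0 0 0 0' | grep -E 'pos|ft'; done
```

```text
time_s: 9.03
position: [0.4467, -0.2694, 0.0445]
tool_rot: [[0.97, -0.244, 0.001], [-0.244, -0.97, -0.0], [0.001, 0.0, -1.0]]
ft_force: [4.1, -1.5, -2.1]
grip_width: 0.0168
gripper_force: 78.4
position: [0.4425, -0.2684, 0.0445]
ft_force: [3.4, -0.6, -0.8]
position: [0.4385, -0.2674, 0.0445]
ft_force: [2.6, -0.9, -0.1]
position: [0.4346, -0.2664, 0.0445]
ft_force: [4.4, -1.7, -1.3]
```

```bash
python3 -m handwheel '-0.2 0.05 0 0 0 0 0;-0.2 0.05 0 0 0 0 0;-0.4 0.1 0 0 0 0 0;-0.4 0.1 0 0 0 0 0' | grep -E 'pos|ft'; python3 -m handwheel '-0.2 0.05 0 0 0 0 0;-0.2 0.05 0 0 0 0 0;-0.4 0.1 0 0 0 0 0;-0.4 0.1 0 0 0 0 0' | grep -E 'pos|ft'
```

```text
position: [0.4309, -0.2656, 0.0446]
ft_force: [7.6, -1.1, -0.7]
position: [0.4273, -0.2648, 0.0446]
ft_force: [8.3, -1.7, -2.2]
```

```bash
python3 -m handwheel '-0.2 0.05 0 0 0 0 0;-0.2 0.05 0 0 0 0 0;-0.4 0.1 0 0 0 0 0;-0.4 0.1 0 0 0 0 0' | grep -E 'pos|ft'
```

```text
position: [0.424, -0.2642, 0.0449]
ft_force: [10.5, -2.4, -1.6]
```

```bash
for i in 1 2 3; do python3 -m handwheel '0 0 0 0 0 0 0;0 0 0 0 0 0 0' | grep -E 'pos|ft'; done
```

```text
position: [0.424, -0.2642, 0.0449]
ft_force: [9.5, -3.3, -1.2]
position: [0.4241, -0.2642, 0.0449]
ft_force: [9.8, -2.3, -1.4]
position: [0.4241, -0.2642, 0.0449]
ft_force: [11.3, -3.0, -1.8]
```

```bash
python3 -m handwheel '0.2 -0.05 0 0 0 0 0;0.4 -0.1 0 0 0 0 0;0.6 -0.15 0 0 0 0 0;0.6 -0.15 0 0 0 0 0' | grep -E 'pos|ft'; python3 -m handwheel '0.2 -0.05 0 0 0 0 0;0.4 -0.1 0 0 0 0 0;0.6 -0.15 0 0 0 0 0;0.6 -0.15 0 0 0 0 0' | grep -E 'pos|ft';python3 -m handwheel '0.2 -0.05 0 0 0 0 0;0.3 -0.07 0 0 0 0 0;0.3 -0.07 0 0 0 0 0' | grep -E 'pos|ft'; python3 -m handwheel '0 0 0.5 0 0 0 0;0 0 1 0 0 0 0;0 0 1.5 0 0 0 0;0 0 2.2 0 0 0 0;0 0 3 0 0 0 0;0 0 3 0 0 0 0' | grep -E 'pos|ft'
```

```text
position: [0.4282, -0.2645, 0.0442]
ft_force: [0.4, 0.4, 0.3]
position: [0.4348, -0.2664, 0.0444]
ft_force: [-0.6, -0.1, -1.1]
position: [0.4377, -0.2671, 0.0444]
ft_force: [0.3, 0.3, -0.9]
position: [0.4381, -0.2676, 0.0763]
ft_force: [0.1, -0.6, -1.1]
```

```bash
python3 -m handwheel '-2 0.5 0 0 0 0 0;-4 1 0 0 0 0 0;-5.8 1.45 0 0 0 0 0;-5.8 1.45 0 0 0 0 0;-5.8 1.45 0 0 0 0 0' | grep -E 'pos|ft'; python3 -m handwheel '0 4 1 0 0 0 0;0 8 2 0 0 0 0;0 12 3 0 0 1 0;0 16 3.5 0 0 3 0;0 20 3.5 0 0 6.1 0;4 22 3.5 0 0 6.1 0;8 22.8 3.5 0 0 6.1 0;12 23 3.5 0 0 6.1 0';python3 -m handwheel '0 0 0 0 0 0 0;0 0 0 0 0 0 0;0 0 0 0 0 0 0'
```

```text
position: [0.3793, -0.2526, 0.0748]
ft_force: [0.7, -1.3, -0.5]
time_s: 14.03
position: [0.5011, -0.0199, 0.11]
tool_rot: [[0.991, -0.137, 0.001], [-0.137, -0.991, -0.0], [0.001, -0.0, -1.0]]
ft_force: [0.9, -1.1, -0.3]
grip_width: 0.0165
gripper_force: 78.6
time_s: 14.28
position: [0.4989, -0.0223, 0.1091]
tool_rot: [[0.99, -0.139, -0.001], [-0.139, -0.99, 0.0], [-0.001, -0.0, -1.0]]
ft_force: [-0.5, -0.7, -0.8]
grip_width: 0.0168
gripper_force: 78.7
```

```bash
python3 -m handwheel '1.3 0.05 0.1 0 0 0 0;1.3 0.05 0.1 0 0 0 0;1.3 0.05 0.1 0 0 0 0;1.3 0.05 0.1 0 0 0 0'
python3 - <<'E'
from h import *
T=get_image("top")["color"][:,:,::-1];S=get_image("side")["color"][:,:,::-1]
a=cv2.resize(T[150:310,150:280],None,fx=3,fy=3);b=cv2.resize(S[130:290,190:320],None,fx=3,fy=3)
c=cv2.hconcat([a,b]);o=cv2.imread("pics/g2.png")
cv2.imwrite("pics/g5.png",c); d=cv2.absdiff(c,o).max(2);print(d.mean(),(d>60).sum())
ys,xs=np.where(d>60);print(xs.min(),xs.max(),ys.min(),ys.max()) if len(xs) else 0
E
```

```text
time_s: 14.62
position: [0.5111, -0.0222, 0.1105]
tool_rot: [[0.99, -0.14, -0.001], [-0.14, -0.99, 0.0], [-0.001, -0.0, -1.0]]
ft_force: [-0.4, -0.7, -0.9]
grip_width: 0.017
gripper_force: 78.7
2.916693376068376 551
0 496 76 458
```

View pics/g5.png

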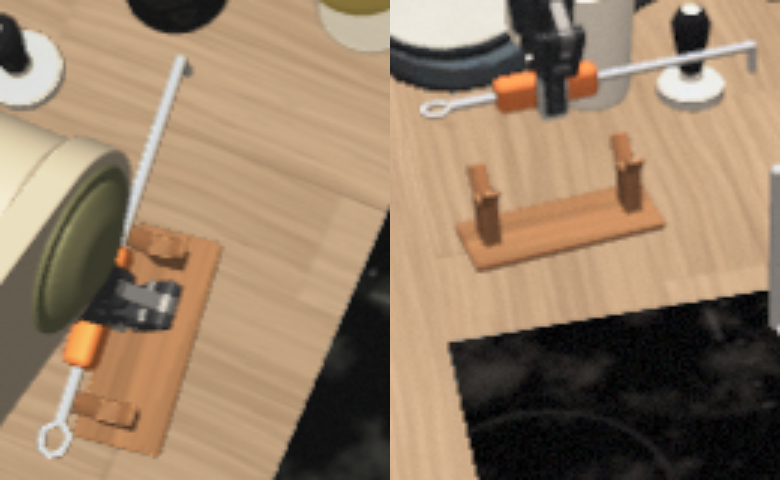

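The hook sits in the grip as it did at pick-up (bend at (181,58), ring at (53,437), both unchanged), so I lower it back by the same path.

```bash
python3 -m handwheel '0.15 0.03 -2 0 0 0 0;0.15 0.03 -4 0 0 0 0;0.15 0.03 -5.5 0 0 0 0;0.15 0.03 -6.5 0 0 0 0;0.15 0.03 -7.3 0 0 0 0;0.15 0.03 -7.75 0 0 0 0;0.15 0.03 -7.75 0 0 0 0;0.15 0.03 -7.75 0 0 0 0'
```

```text
time_s: 15.38
position: [0.5137, -0.0218, 0.0333]
tool_rot: [[0.99, -0.139, 0.001], [-0.139, -0.99, -0.0], [0.001, 0.0, -1.0]]
ft_force: [0.9, -0.5, -0.7]
grip_width: 0.0169
gripper_force: 78.8
```

```bash
python3 -m handwheel '0 0 -0.1 0 0 0 0;0 0 -0.1 0 0 0 0.15;0 0 -0.1 0 0 0 0.3;0 0 -0.1 0 0 0 0.6;0 0 -0.1 0 0 0 1;0 0 -0.1 0 0 0 1;0 0 -0.1 0 0 0 1;0 0 -0.1 0 0 0 1';python3 -m handwheel '0 0 0 0 0 0 1;0 0 0 0 0 0 1;0 0 0 0 0 0 1;0 0 2 0 0 0 1;0 0 4 0 0 0 1;0 0 7 0 0 0 1;0 0 10 0 0 0 1;0 0 12 0 0 0 1';python3 -m handwheel '-4 0 3 0 0 0 1;-8 0 4 0 0 0 1;-12 0 4 0 0 0 1;-16 0 4 0 0 0 1;-18 0 4 0 0 0 1;-18 0 4 0 0 0 1;-18 0 4 0 0 0 1'
python3 - <<'E'
from h import *
T=get_image("top")["color"][:,:,::-1];S=get_image("side")["color"][:,:,::-1]
a=cv2.resize(T[110:310,160:430],None,fx=1.45,fy=1.9);b=cv2.resize(S[150:350,190:460],None,fx=1.45,fy=1.9)
a=cv2.resize(T[110:310,170:430],None,fx=2,fy=2)
b=cv2.resize(S[160:295,195:325],None,fx=2,fy=2); b=cv2.copyMakeBorder(b,0,400-b.shape[0],0,0,0)
cv2.imwrite("pics/g6.png",cv2.hconcat([a,b]))
E
```

```text
time_s: 16.05
position: [0.5136, -0.0218, 0.032]
tool_rot: [[0.99, -0.139, 0.0], [-0.139, -0.99, -0.0], [0.0, 0.0, -1.0]]
ft_force: [-0.9, 0.4, -0.0]
grip_width: 0.0839
gripper_force: 0.0
time_s: 16.72
position: [0.514, -0.0218, 0.1546]
tool_rot: [[0.99, -0.139, 0.003], [-0.139, -0.99, -0.001], [0.003, 0.0, -1.0]]
ft_force: [0.2, -0.2, 0.4]
grip_width: 0.0852
gripper_force: 0.0
time_s: 17.3
position: [0.3331, -0.0218, 0.1924]
tool_rot: [[0.99, -0.14, 0.001], [-0.14, -0.99, -0.001], [0.002, 0.0, -1.0]]
ft_force: [-0.3, 0.3, 0.3]
grip_width: 0.0855
gripper_force: 0.0
```

View pics/g6.png

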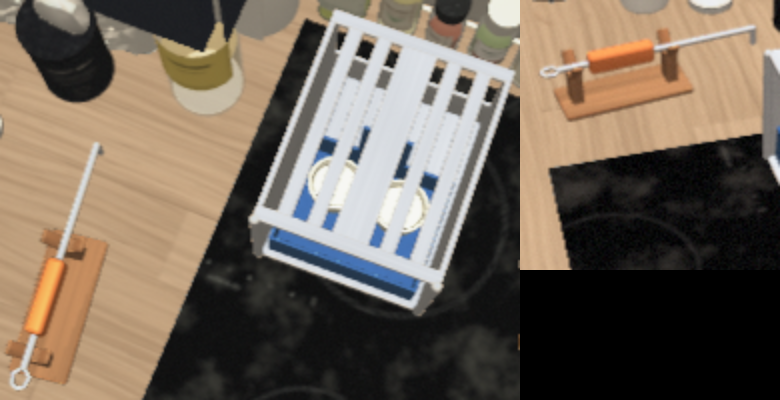

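The hook lies in both notches, with the handle at (45,295) in the top half and (620,55) in the side half. The tin's front is now near the rack's front edge, at about (345,270).

```bash
python3 -c "
from rig import env;print(env.close_job())"
```

```text
the job is handed in; nothing more can be done
None
```

The job is handed in: the tin was drawn forward with a peak measured pull of about 11 N, pressing the buffer in by an estimated 9 mm (about 5 mm after unhooking, from forces, not measured), the hook lies back in its rest, and the jars and jug were left alone; no verdict was returned.

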